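Index the drilling jig on by one notch and lock it

TASK

The lock cylinder in the sloping drilling jig is ready for its next hole. Facing the jig, slide its lock grip to the right to the end stop, pull the index knob out and slide the carriage one notch to the left, let the pin drop fully home there, then slide the lock grip back to the left to its end stop. Leave the screwdriver, the brass block and the pasteboard box where they are.

Things in the scene. Friction and masses are not known exactly. Their poses are not given: they have to be found in the camera images.
- index_knob (a point): Centre of the round dark steel index knob, 23 mm diameter, 20 mm long (10 mm from its outer end), on a thin stem on the carriage. Axes: z = knob axis, out of the slope; y = along the slide, to the left (facing the jig); x = up the slope. Moves with the knob. Fingers close along y (both sides free) and may reach 22 mm below the centre (-z) before they meet metal.
- lock_grip (a point): In the upright dark steel tab of the lock slide: 14 mm thick along y, 22 mm along x, reaching 10 mm above and 24 mm below this point. Axes as index_knob. 42 mm down-slope (-x) of the knob's axis and 19 (locked) to 49 mm (free) to its right (-y); rides on the carriage. Fingers close along y (both sides free) and may reach 22 mm below this point (-z).
- lock_slide (a joint): Travel of the lock slide on the carriage (m), along y, 2.5 N friction, stays where left: 0 = locked, left end stop (+y), its fork sits in the groove of the plunger, which cannot be pulled; 0.030 = free, right end stop (-y). Starts at 0 to 0.006. It cannot return to locked unless the plunger is fully home.
- plunger (a joint): Pull of the index plunger (m): 0 = pin fully home in a notch, 0.010 = pulled out to its stop. A spring pushes it in with 5 N (home) to 9 N (out). The pin clears the notches at about 0.0065; let go between notches it rests on the bar there and drops in when the carriage is slid on to a notch.
- carriage (a joint): Travel of the carriage along the table (m), growing along +y of the points (left); 2 N friction. Carries lock cylinder, plunger and lock slide. Notches at -0.024, 0, 0.024 and 0.048, each with 2.5 mm play either way; starts in the one at 0; wanted: 0.024. It is moved by the pulled knob.
- screwdriver: Screwdriver with amber handle, 208 mm long, 27 mm high, lying along the low front edge of the jig; origin at the centre of its underside. Not to be moved.
- jig: Grey drilling jig, 132x190 mm, fixed; its table slopes 27 deg down to its front, which faces the robot, turned up to 45 deg to its left. Origin: centre of its underside. A clear chip guard normal to the table, 92 mm high, stands 66 mm up-slope of the knob's axis, so a vertical gripper fouls it: point the tool into the slope. Lock cylinder, clamps: from 17 mm up-slope, 12 mm below knob centre.
- brass_body: Plain brass block, a padlock body without shackle, 24x38x42 mm, standing to the right of the jig; origin at the centre of its underside. Not to be moved.
- pasteboard_box: Small closed pasteboard box, 49x76x43 mm, standing farther to the right; origin at the centre of its underside. Not to be moved.

How it is judged:
By the outcome, as a careful person would: the job done as asked, in the order asked, and still so for the second after the job is handed in, with the robot touching nothing.
It also fails if it takes over 54 s, if anything falls off the work surface, if the arm or the gripper's body presses on something with over 40 N, if the wrist force passes 120 N, or if a joint passes its speed limit or range.

ROBOT

A 6-joint arm with a two-finger parallel gripper is mounted at the origin on a cart in front of the work surface, level with it; the furniture and walls round the work are solid. World frame = base frame: x ahead of the robot, y to its left, z up, the work surface at z = 0. Lengths are in m, angles in rad, forces in N, time in s.
With the tool pointing down it reaches from about 0.375 to 0.9 m from the base axis. Payload 3.1 kg.
Tool frame: the origin (TCP) lies between the finger pads; the fingertips stand 25 mm ahead of it and the grasp point (between the pads) lies 6 mm ahead of it; y points along the fingers, x is the direction in which the jaws open and shut, and the axes are right-handed (so a half turn about y gives the same grasp; the last joint's range is limited). The gripper opens to 87 mm and grips with 3 to 60 N. Pads are 19 mm wide; open, the fingers measure 117 mm over their backs; the gripper's body (75 mm by 190 mm) begins 51 mm behind the grasp point.
Start: joints at [-1.524, 0.527, 1.433, -0, 1.181, -0.178], TCP at [0.14, -0.609, 0.248] pointing down, gripper open.
Joint ranges: [-3.08, 3.08], [-0.75, 2.2], [0.22, 2.44], [-1.43, 4.57], [0, 2.65], [-2.85, 2.85]. Speed limits (rad/s): [2.79, 2.79, 3.14, 3.14, 3.14, 3.14].

INTERFACE

Orientations are given as a unit quaternion [x, y, z, w].
In Python, from rig import robot gives the robot as it stands.
- The arm moves only by the tool carry_out, never from a script. Its argument "moves" is a list of rows, each a list of 7 numbers: the opening, from 0 (shut) to 1 (fully open), then the shift along the tool's x, y, z in cm, then the turn, a rotation vector about the tool's x, y, z in rad. In form: [[grip, x, y, z, rx, ry, rz], ...]. A call has 1 to 20 rows; each row is the pose to reach, as a shift and turn from the pose commanded when the call began, along the tool's axes at that moment; what a row does not reach only later rows make up. A row lasts 1/10 s, in which the tool goes at most 50 mm and 8.59 degrees, less where a joint would pass 70% of its speed; a pose out of reach is approached as far as the arm can. A call with a gripper value outside its range is refused whole. The fingers move at their own pace and stop on an object; "force" is the grip in N (left out, the last holds). Time passes only in rows, so rows that repeat a pose let the fingers close. It gives the time, the measured TCP pose, the force and the opening at its end, in the units of the state.
- robot.get_obs(): the state, without advancing time (a new reading comes with each control period).
- robot.camera(name): name is "scene" or "top" or "wrist"; returns the picture (384x512x3 uint8, red, green, blue); there is no depth.
- robot.camera_params(name): a dict with "fx", "fy", "cx", "cy" (pixels), "extrinsics" (4x4, takes a point from camera to world coordinates); the wrist camera has in their place "mount" (4x4, takes a point from camera to tool coordinates, whose origin is the TCP and whose axes are the tool frame's). Camera axes: x right, y down, z forward; pixel columns grow to the right and rows downward; lengths in m; the calibration is good to about 2 mm. A picture is of the moment at which its call begins: read the wrist's pose just before it. camera_params takes no time and is no camera call.
- robot.hand_in(): hands the job in, once; it reports no verdict.
The state is a dict: "time": time; "q": joint angles; "joint_velocities": joint speeds; "joint_torque": joint torques, N m; "position": TCP position; "tool_rot": TCP orientation; "ft_force": force on the tool from outside, world axes, zero at the start; "moment": the same for the moment, N m; "grip_width": finger opening in m.
Only numpy, scipy, OpenCV 4.12 (cv2) and the standard library are available. Lean on these libraries where they do the work, as an engineer would, in place of code of your own. Each camera call takes 0.05 s, during which the arm holds its last target.

## Working session

There is one attempt and no reset: what is moved stays moved. The work goes in short steps, Python scripts to look and compute and a tool call to move; the robot and the scene stay as the last step left them, time stands still between calls to the robot, and variables do not carry over. Pictures are saved under pics/ and viewed, and the job is handed in when it is done.

Besides the shell and the picture viewer there is one more tool, called after "Call:" in YAML: its name, and indented under it one key for each argument. carry_out: Moves the arm, as the interface text tells. Its arguments: {"type":"object","properties":{"moves":{"type":"array"},"force":{"type":"number"}},"required":["moves"]}

```bash
ls; mkdir -p pics; python3 - <<'E'
from rig import robot
import cv2,numpy as np
np.set_printoptions(precision=4,suppress=True)
o=robot.get_obs();print(o)
for n in("scene","top"):
    im=robot.camera(n);cv2.imwrite(f"pics/{n}0.png",im[:,:,::-1]);print(n,robot.camera_params(n))
print(robot.camera_params("wrist"))
E
```

```text
pics
{'time': 0.0, 'q': array([-1.5235,  0.5285,  1.4339, -0.    ,  1.1814, -0.1785]), 'joint_velocities': array([-0.001 ,  0.0009, -0.001 ,  0.0002,  0.001 , -0.0003]), 'joint_torque': array([ -0.0026, -44.005 , -17.6591,   0.063 ,   0.0583,  -0.0002]), 'position': array([ 0.1399, -0.6084,  0.2466]), 'tool_rot': array([-0.5526,  0.441 , -0.44  ,  0.5537]), 'ft_force': array([ 0.5643, -0.2575, -0.274 ]), 'moment': array([-0.0229,  0.0032, -0.0022]), 'grip_width': 0.08726229321195271}
scene {'fx': 498.602772331334, 'fy': 498.602772331334, 'cx': 258.2089766956429, 'cy': 185.43453900223787, 'extrinsics': array([[-0.5208, -0.4055,  0.7512, -0.1339],
       [-0.8537,  0.2519, -0.4559,  0.4618],
       [-0.0043, -0.8787, -0.4774,  0.4779],
       [ 0.    ,  0.    ,  0.    ,  1.    ]])}
top {'fx': 454.21544730192403, 'fy': 454.21544730192403, 'cx': 256.8126481602339, 'cy': 194.06408287083866, 'extrinsics': array([[ 0.0085, -0.9876,  0.1566,  0.3432],
       [-0.9999, -0.0105, -0.0119,  0.0709],
       [ 0.0134, -0.1565, -0.9876,  0.976 ],
       [ 0.    ,  0.    ,  0.    ,  1.    ]])}
{'fx': 272.16264523020106, 'fy': 272.16264523020106, 'cx': 254.99277267791317, 'cy': 191.1426171855213, 'mount': array([[ 1.    , -0.0001, -0.0008,  0.0004],
       [ 0.0007, -0.297 ,  0.9549, -0.1367],
       [-0.0003, -0.9549, -0.297 ,  0.0814],
       [ 0.    ,  0.    ,  0.    ,  1.    ]])}
```

View pics/scene0.png

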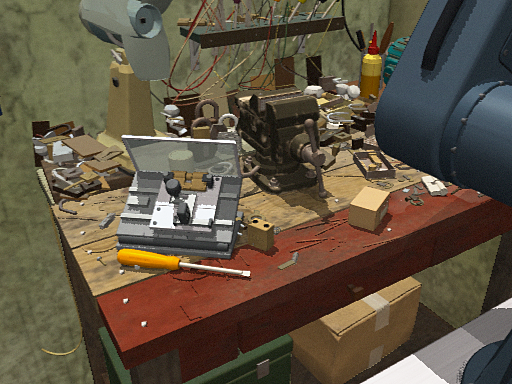

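View pics/top0.png

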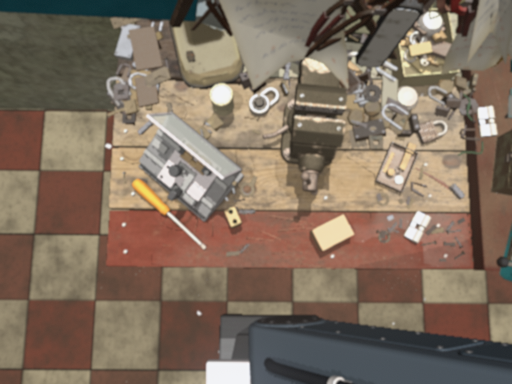

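```bash
python3 - <<'E'
import cv2,numpy as np
a=cv2.imread("pics/scene0.png")[125:285,105:285]
b=cv2.imread("pics/top0.png")[105:255,120:260]
cv2.imwrite("pics/sc_crop.png",cv2.resize(a,None,fx=3.7,fy=3.7,interpolation=cv2.INTER_CUBIC))
cv2.imwrite("pics/top_crop.png",cv2.resize(b,None,fx=4,fy=4,interpolation=cv2.INTER_CUBIC))
E
```

```text
(no output)
```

View pics/sc_crop.png

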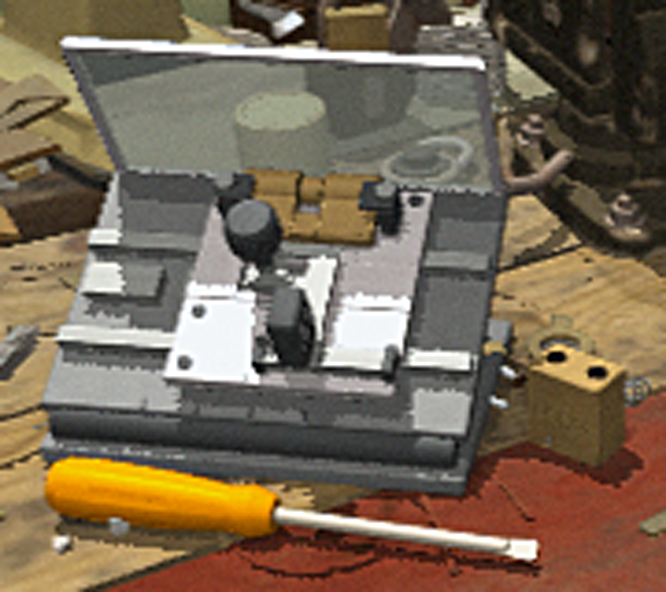

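View pics/top_crop.png

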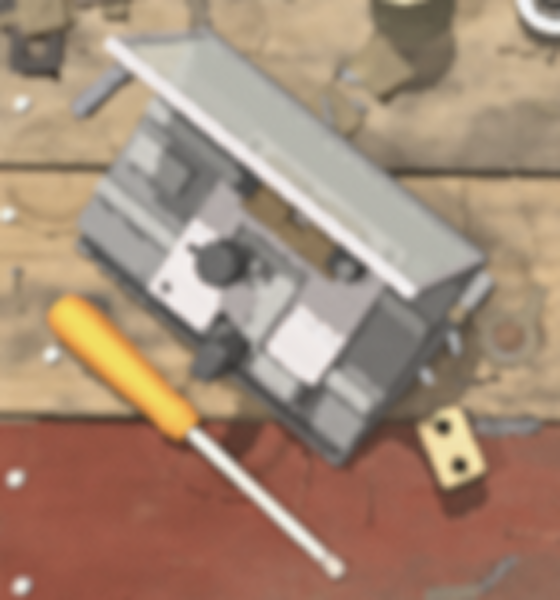

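```bash
cat > h.py <<'E'
import numpy as np,cv2
from scipy.spatial.transform import Rotation as R
np.set_printoptions(precision=4,suppress=True)
from rig import robot
def ray(n,px,pose=None):
    p=robot.camera_params(n)
    if n=="wrist":
        T=np.eye(4);T[:3,:3]=R.from_quat(pose[1]).as_matrix();T[:3,3]=pose[0];E=T@p["mount"]
    else:E=p["extrinsics"]
    d=E[:3,:3]@np.array([(px[0]-p["cx"])/p["fx"],(px[1]-p["cy"])/p["fy"],1]);return E[:3,3],d/np.linalg.norm(d)
def tri(rs):
    A=sum(np.eye(3)-np.outer(d,d) for o,d in rs);b=sum((np.eye(3)-np.outer(d,d))@o for o,d in rs)
    x=np.linalg.solve(A,b);return x,[np.linalg.norm((np.eye(3)-np.outer(d,d))@(x-o)) for o,d in rs]
def frame(yaw,s=np.radians(27)):
    # jig up-slope horizontal dir = (cos yaw, sin yaw)
    h=np.array([np.cos(yaw),np.sin(yaw),0]);z=np.array([0,0,1.])
    x=np.cos(s)*h+np.sin(s)*z; n=-np.sin(s)*h+np.cos(s)*z
    return np.c_[x,np.cross(n,x),n]
E
python3 - <<'E'
from h import *
def S(c):return (105+c[0]/3.7,125+c[1]/3.7)
def T(c):return (120+c[0]/4,105+c[1]/4)
P={}
for k,s,t in [("knob",(250,232),(221,263)),("tab",(290,320),(222,348)),("gl",(65,42),(110,42)),("gr",(485,62),(412,292)),("brass",(577,365),(452,446))]:
    P[k],e=tri([ray("scene",S(s)),ray("top",T(t))]);print(k,P[k],e)
d=P["gl"]-P["gr"];print("len",np.linalg.norm(d));yaw=np.arctan2(d[1],d[0])-np.pi/2;print("yaw",np.degrees(yaw))
F=frame(yaw);print(F);print(F.T@(P["tab"]-P["knob"]),F.T@(P["gl"]-P["knob"]),F.T@(P["gr"]-P["knob"]))
o=robot.get_obs();print(R.from_quat(o["tool_rot"]).as_matrix())
E
```

```text
knob [0.5263 0.2202 0.1001] [np.float64(0.0008359121906266734), np.float64(0.0008359121906267082)]
tab [0.4874 0.2215 0.0769] [np.float64(0.0014837713256643916), np.float64(0.0014837713256643079)]
gl [0.6162 0.2634 0.1653] [np.float64(0.0014629030977351223), np.float64(0.0014629030977351737)]
gr [0.4991 0.1206 0.1662] [np.float64(0.002467112442692995), np.float64(0.0024671124426929487)]
brass [0.4435 0.1077 0.0399] [np.float64(0.0009652130243793957), np.float64(0.0009652130243793506)]
len 0.184690453774375
yaw -39.354893101418874
[[ 0.689   0.6341 -0.351 ]
 [-0.565   0.7732  0.2879]
 [ 0.454   0.      0.891 ]]
[-0.038  -0.0236 -0.0066] [0.0671 0.0905 0.039 ] [ 0.0675 -0.0942  0.0398]
[[ 0.2239 -0.0001  0.9746]
 [-0.9746  0.0019  0.2239]
 [-0.0019 -1.      0.0003]]
```

```bash
cat >> h.py <<'E'
def rel(p,Rt):
    o=robot.get_obs();R0=R.from_quat(o["tool_rot"]).as_matrix()
    s=R0.T@(np.asarray(p)-o["position"])*100; rv=R.from_matrix(R0.T@Rt).as_rotvec()
    return np.round(np.r_[s,rv],3)
def toolR(F): # x=+yj, y=-n, z=-xj
    return np.c_[F[:,1],-F[:,2],-F[:,0]]
E
python3 - <<'E'
from h import *
F=frame(np.radians(-39.35));Rt=toolR(F);k=np.array([.5263,.2202,.1001])
v=k+.14*F[:,2]-0.02*F[:,0]
R0=R.from_quat(robot.get_obs()["tool_rot"]).as_matrix()
print(np.linalg.det(Rt),v)
print(rel([.42,-.25,.33],R0))
print(rel(v,Rt))
E
```

```text
1.0 [0.4634 0.2718 0.2158]
[-28.688  -8.268  35.327   0.      0.      0.   ]
[-78.551   3.255  51.233  -0.259  -2.18   -0.524]
```

Call:
carry_out:
  moves:
    - [1,-14,-4,18,-0.07,-0.5,-0.13]
    - [1,-14,-4,18,-0.07,-0.5,-0.13]
    - [1,-14,-4,18,-0.07,-0.5,-0.13]
    - [1,-14,-4,18,-0.07,-0.5,-0.13]
    - [1,-14,-4,18,-0.07,-0.5,-0.13]
    - [1,-28.7,-8.3,35.3,-0.13,-1.1,-0.26]
    - [1,-28.7,-8.3,35.3,-0.13,-1.1,-0.26]
    - [1,-28.7,-8.3,35.3,-0.13,-1.1,-0.26]
    - [1,-28.7,-8.3,35.3,-0.13,-1.1,-0.26]
    - [1,-28.7,-8.3,35.3,-0.13,-1.1,-0.26]
    - [1,-28.7,-8.3,35.3,-0.13,-1.1,-0.26]

```text
time: 1.2
position: [0.4214, -0.2472, 0.3312]
tool_rot: [0.784, -0.039, 0.123, -0.608]
ft_force: [0.2, -0.3, 0.7]
grip_width: 0.0873
```

```bash
python3 - <<'E'
from h import *
F=frame(np.radians(-39.35));Rt=toolR(F);k=np.array([.5263,.2202,.1001])
v=k+.14*F[:,2]-0.02*F[:,0]
o=robot.get_obs();print(o["q"],o["position"]);print(rel(v,Rt))
E
```

```text
[-0.6735  0.169   1.7867 -0.1812  0.959  -0.3542] [ 0.4214 -0.2472  0.3312]
[-8.556 -1.955 52.608 -0.131 -1.074 -0.258]
```

Call:
carry_out:
  moves:
    - [1,-4,-3,26,-0.07,-0.54,-0.13]
    - [1,-4,-3,26,-0.07,-0.54,-0.13]
    - [1,-4,-3,26,-0.07,-0.54,-0.13]
    - [1,-4,-3,26,-0.07,-0.54,-0.13]
    - [1,-4,-3,26,-0.07,-0.54,-0.13]
    - [1,-8.6,-2,52.6,-0.13,-1.07,-0.26]
    - [1,-8.6,-2,52.6,-0.13,-1.07,-0.26]
    - [1,-8.6,-2,52.6,-0.13,-1.07,-0.26]
    - [1,-8.6,-2,52.6,-0.13,-1.07,-0.26]
    - [1,-8.6,-2,52.6,-0.13,-1.07,-0.26]
    - [1,-8.6,-2,52.6,-0.13,-1.07,-0.26]
    - [1,-8.6,-2,52.6,-0.13,-1.07,-0.26]
    - [1,-8.6,-2,52.6,-0.13,-1.07,-0.26]

```text
time: 2.5
position: [0.464, 0.2679, 0.2145]
tool_rot: [0.772, 0.361, -0.222, -0.474]
ft_force: [-0.0, -0.1, -0.2]
grip_width: 0.0874
```

```bash
python3 - <<'E'
from h import *
F=frame(np.radians(-39.35));Rt=toolR(F);k=np.array([.5263,.2202,.1001])
v=k+.14*F[:,2]-0.02*F[:,0]
o=robot.get_obs();print(o["q"],o["position"]);print(rel(v,Rt))
im=robot.camera("wrist");cv2.imwrite("pics/w1.png",im[:,:,::-1]);cv2.imwrite("pics/w1b.png",cv2.resize(im[:,:,::-1],(800,600),interpolation=cv2.INTER_CUBIC))
np.save("w1.npy",np.r_[o["position"],o["tool_rot"]])
E
```

```text
[ 0.5407  0.4626  1.792  -0.6224  0.8253  0.0813] [0.464  0.2679 0.2145]
[ 0.26  -0.245  0.208 -0.001 -0.008 -0.004]
```

View pics/w1b.png

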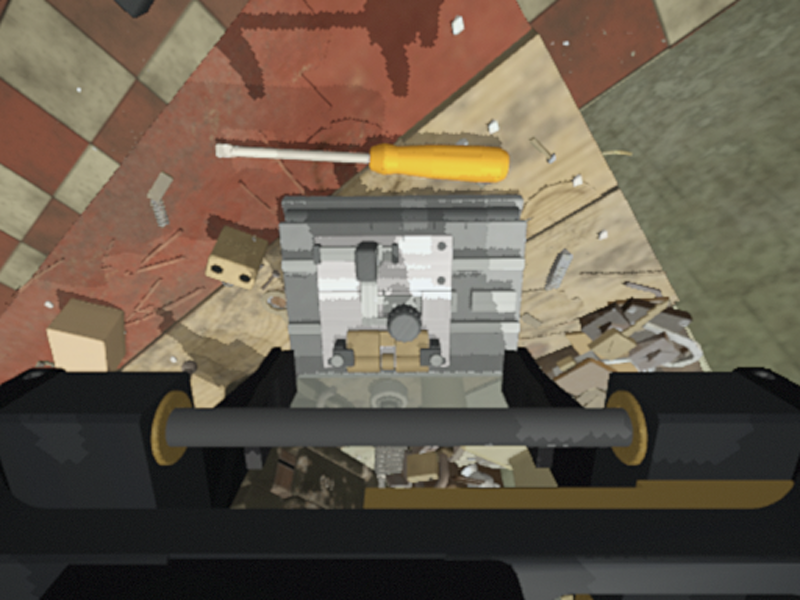

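```bash
python3 - <<'E'
import cv2
a=cv2.imread("pics/w1.png")[120:245,175:340]
cv2.imwrite("pics/w1c.png",cv2.resize(a,None,fx=4.8,fy=4.8,interpolation=cv2.INTER_CUBIC))
E
```

```text
(no output)
```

View pics/w1c.png

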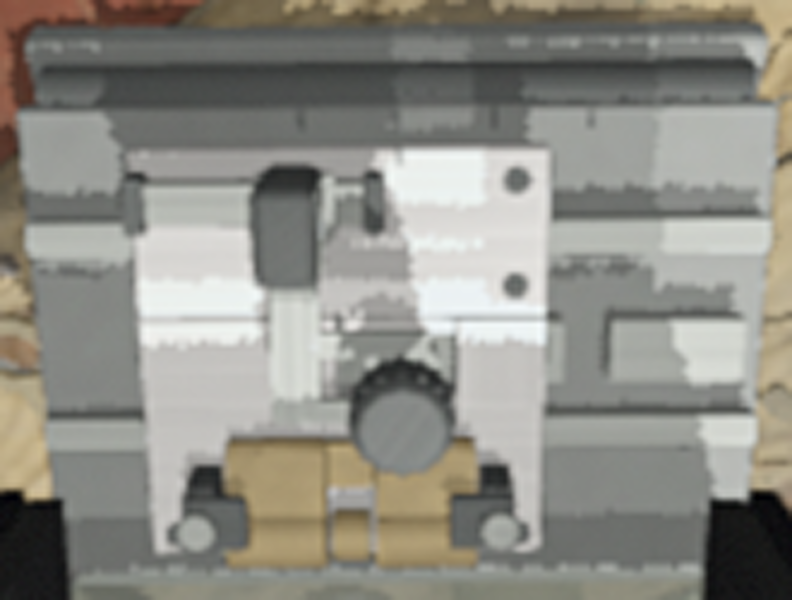

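```bash
python3 - <<'E'
from h import *
F=frame(np.radians(-39.35));k=np.array([.5263,.2202,.1001])
w=np.load("w1.npy");pose=(w[:3],w[3:])
C=lambda c:(175+c[0]/4.8,120+c[1]/4.8)
def onplane(c,h): # jig-frame coords rel k at z'=h
    o,d=ray("wrist",C(c),pose);o=F.T@(o-k);d=F.T@d;return o+d*(h-o[2])/d[2]
for h in(.005,.010,.015):print("knobtop",h,onplane((403,427),h),onplane((354,427),h),onplane((452,427),h))
for h in(-.01,-.005,0,.005,.01):print("tabtop",h,onplane((256,240),h),onplane((318,240),h),onplane((287,195),h),onplane((287,288),h))
for h in(-.03,-.045):print("edges",h,onplane((145,320),h),onplane((548,320),h))
print(onplane((20,110),-.05),onplane((775,105),-.05))
S=lambda s:(105+s[0]/3.7,125+s[1]/3.7)
T=lambda c:(120+c[0]/4,105+c[1]/4)
for n,p in(("scene",S((250,232))),("top",T((221,263)))):
    o,d=ray(n,p);
# tab top corner tri: scene top-face center (290,295), top
for s,t in [((290,292),(228,340))]:
    x,e=tri([ray("scene",S(s)),ray("top",T(t)),ray("wrist",C((287,240)),pose)]);print(F.T@(x-k),e)
x,e=tri([ray("scene",S((252,215))),ray("wrist",C((403,427)),pose),ray("top",T((218,262)))]);print("knob top",x,F.T@(x-k),e)
E
```

```text
knobtop 0.005 [0.0031 0.0002 0.005 ] [ 0.003  -0.0106  0.005 ] [0.0032 0.011  0.005 ]
knobtop 0.01 [0.0012 0.0001 0.01  ] [ 0.0011 -0.0104  0.01  ] [0.0013 0.0107 0.01  ]
knobtop 0.015 [-0.0007  0.0001  0.015 ] [-0.0008 -0.0103  0.015 ] [-0.0006  0.0105  0.015 ]
tabtop -0.01 [-0.0358 -0.0322 -0.01  ] [-0.0357 -0.0184 -0.01  ] [-0.0459 -0.025  -0.01  ] [-0.0248 -0.0257 -0.01  ]
tabtop -0.005 [-0.037  -0.0317 -0.005 ] [-0.0369 -0.0181 -0.005 ] [-0.0469 -0.0246 -0.005 ] [-0.0261 -0.0252 -0.005 ]
tabtop 0 [-0.0381 -0.0312  0.    ] [-0.038  -0.0178  0.    ] [-0.0478 -0.0242  0.    ] [-0.0274 -0.0248  0.    ]
tabtop 0.005 [-0.0392 -0.0306  0.005 ] [-0.0391 -0.0176  0.005 ] [-0.0488 -0.0238  0.005 ] [-0.0287 -0.0244  0.005 ]
tabtop 0.01 [-0.0404 -0.0301  0.01  ] [-0.0403 -0.0173  0.01  ] [-0.0497 -0.0234  0.01  ] [-0.03  -0.024  0.01 ]
edges -0.03 [-0.0117 -0.0621 -0.03  ] [-0.011   0.0357 -0.03  ]
edges -0.045 [-0.0073 -0.065  -0.045 ] [-0.0066  0.0376 -0.045 ]
[-0.06   -0.0935 -0.05  ] [-0.0598  0.0924 -0.05  ]
[-0.0324 -0.0243 -0.0011] [np.float64(0.0037766213360313663), np.float64(0.002190819908902191), np.float64(0.005314617538575614)]
knob top [0.5252 0.2201 0.1081] [ 0.0029 -0.0008  0.0075] [np.float64(0.0019507703795808326), np.float64(0.00114584171605873), np.float64(0.0009251062783337826)]
```

```bash
python3 - <<'E'
import cv2
a=cv2.imread("pics/scene0.png")[165:235,145:225]
b=cv2.imread("pics/top0.png")[150:210,150:220]
cv2.imwrite("pics/s2.png",cv2.resize(a,None,fx=8,fy=8,interpolation=cv2.INTER_CUBIC))
cv2.imwrite("pics/t2.png",cv2.resize(b,None,fx=8,fy=8,interpolation=cv2.INTER_CUBIC))
E
```

```text
(no output)
```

View pics/s2.png

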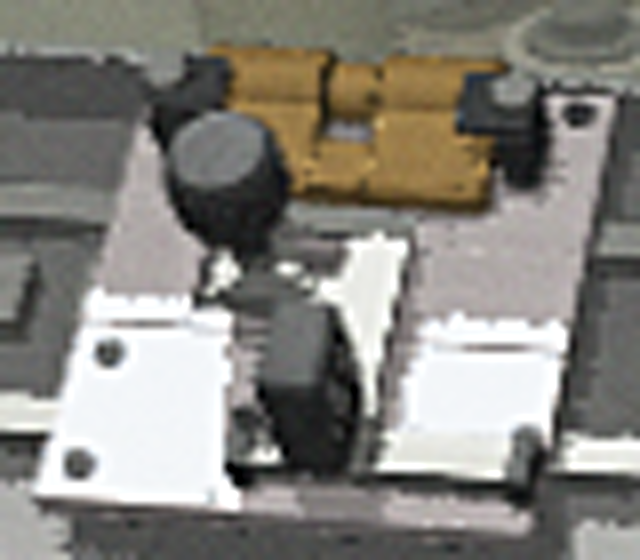

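View pics/t2.png

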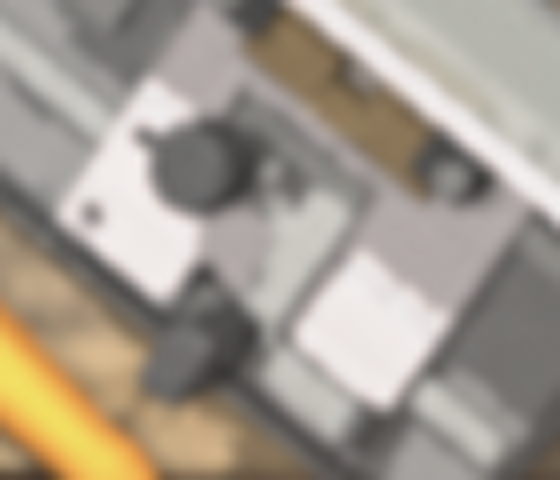

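```bash
python3 - <<'E'
from h import *
F=frame(np.radians(-39.35));k=np.array([.5263,.2202,.1001])
w=np.load("w1.npy");pose=(w[:3],w[3:])
C=lambda c:(175+c[0]/4.8,120+c[1]/4.8)
S=lambda s:(145+s[0]/8,165+s[1]/8);T=lambda c:(150+c[0]/8,150+c[1]/8)
for n,s,t,c in [("knobend",(225,150),(192,172),(403,427)),("tabtop",(298,345),(185,350),(287,240))]:
    rs=[ray("scene",S(s)),ray("top",T(t)),ray("wrist",C(c),pose)]
    for sel in((0,1,2),(0,2),(0,1),(1,2)):
        x,e=tri([rs[i] for i in sel]);print(n,sel,x,F.T@(x-k),np.array(e))
E
```

```text
knobend (0, 1, 2) [0.5235 0.2209 0.1086] [ 0.0015 -0.0012  0.0088] [0.002  0.0009 0.0014]
knobend (0, 2) [0.5288 0.2176 0.1043] [ 0.0051 -0.0004  0.0021] [0.001 0.001]
knobend (0, 1) [0.5226 0.2205 0.1091] [ 0.0014 -0.0021  0.0094] [0.0014 0.0014]
knobend (1, 2) [0.5237 0.222  0.1091] [ 0.0013 -0.0003  0.0094] [0.0004 0.0004]
tabtop (0, 1, 2) [0.4825 0.2246 0.0863] [-0.0389 -0.0243  0.0044] [0.0014 0.0012 0.0002]
tabtop (0, 2) [0.4836 0.2233 0.0848] [-0.0381 -0.0247  0.0022] [0.0006 0.0006]
tabtop (0, 1) [0.4824 0.2246 0.0865] [-0.0389 -0.0244  0.0045] [0.0013 0.0013]
tabtop (1, 2) [0.4826 0.2254 0.087 ] [-0.039  -0.0237  0.0051] [0.0005 0.0005]
```

```bash
cat >> h.py <<'E'
F=frame(np.radians(-39.35));K=np.array([.5263,.2202,.1001]);RT=toolR(F)
def J(): # grasp point in jig frame rel K
    o=robot.get_obs();Rm=R.from_quat(o["tool_rot"]).as_matrix();return F.T@(o["position"]+.006*Rm[:,1]-K)
def to(p): # grasp point target in jig frame
    return rel(K+F@np.asarray(p)+.006*F[:,2],RT)
E
python3 - <<'E'
from h import *
o=robot.get_obs();print(o["time"],o["position"],o["joint_velocities"],o["ft_force"],J())
print(to([-.040,-.024,.05]),to([-.040,-.024,-.0035]))
E
```

```text
2.55 [0.4639 0.2672 0.215 ] [-0.0167 -0.0183  0.0112  0.0015 -0.0015  0.0028] [ 0.318   0.0313 -0.4419] [-0.0174 -0.0033  0.1318]
[-2.06   8.188  2.238 -0.001 -0.009 -0.004] [-2.037 13.538  2.236 -0.001 -0.009 -0.004]
```

Call:
carry_out:
  moves:
    - [0.55,-2.1,4,2.2,0,-0.01,0]
    - [0.55,-2.1,8.2,2.2,0,-0.01,0]
    - [0.55,-2.1,8.2,2.2,0,-0.01,0]
    - [0.55,-2.1,8.2,2.2,0,-0.01,0]
    - [0.55,-2.1,8.2,2.2,0,-0.01,0]
  force: 12

```text
time: 3.05
position: [0.4655, 0.2414, 0.1345]
tool_rot: [0.771, 0.365, -0.222, -0.472]
ft_force: [-0.2, 0.2, 0.6]
grip_width: 0.0548
```

```bash
python3 - <<'E'
from h import *
o=robot.get_obs()
im=robot.camera("wrist");cv2.imwrite("pics/w2.png",cv2.resize(im[:,:,::-1],(800,600),interpolation=cv2.INTER_CUBIC))
im=robot.camera("scene");cv2.imwrite("pics/s3.png",cv2.resize(im[60:280,60:340,::-1],None,fx=2.8,fy=2.7,interpolation=cv2.INTER_CUBIC))
o=robot.get_obs();print(o["joint_velocities"],o["grip_width"],J())
print(to([-.040,-.024,-.0035]))
E
```

```text
[ 0.0068  0.0037  0.0042 -0.0037 -0.0029  0.0044] 0.0503592352289501 [-0.0386 -0.0218  0.0525]
[-0.232  5.6    0.147  0.002 -0.001  0.002]
```

View pics/w2.png

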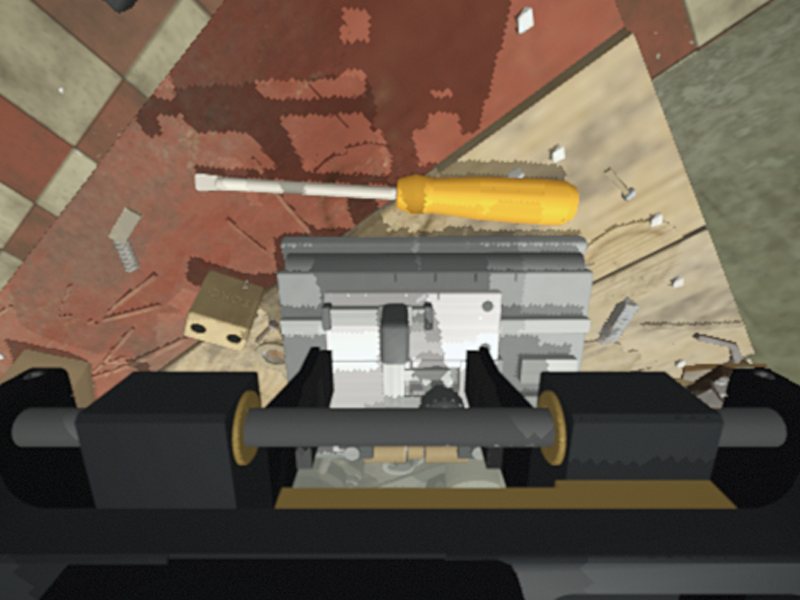

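View pics/s3.png

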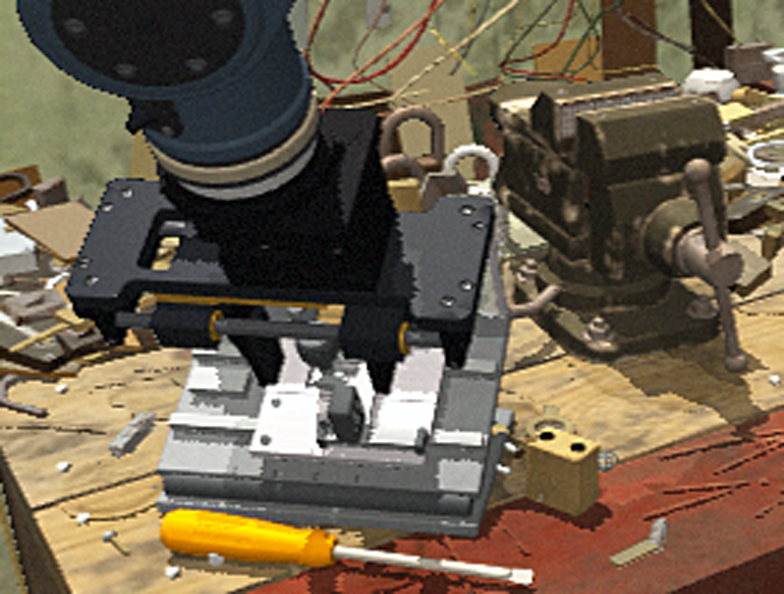

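Call:
carry_out:
  moves:
    - [0.55,-0.2,2.0,0.15,0,0,0]
    - [0.55,-0.2,4.0,0.15,0,0,0]
    - [0.55,-0.2,5.0,0.15,0,0,0]
    - [0.55,-0.2,5.5,0.15,0,0,0]
    - [0.55,-0.2,5.5,0.15,0,0,0]
    - [0.55,-0.2,5.5,0.15,0,0,0]

```text
time: 3.75
position: [0.4814, 0.2251, 0.0833]
tool_rot: [0.771, 0.365, -0.224, -0.472]
ft_force: [0.5, -0.1, 0.2]
grip_width: 0.0481
```

```bash
python3 - <<'E'
from h import *
im=robot.camera("wrist");cv2.imwrite("pics/w3.png",cv2.resize(im[:,:,::-1],(800,600),interpolation=cv2.INTER_CUBIC))
im=robot.camera("scene");cv2.imwrite("pics/s4.png",cv2.resize(im[125:245,100:260,::-1],None,fx=4.8,fy=4.8,interpolation=cv2.INTER_CUBIC))
o=robot.get_obs();print(o["ft_force"],o["grip_width"],J())
print(to([-.040,-.024,-.0035]))
E
```

```text
[ 0.0538 -0.6536  0.3215] 0.04764547072890929 [-0.0414 -0.0247 -0.0037]
[ 0.069 -0.019 -0.135  0.     0.001 -0.001]
```

View pics/w3.png

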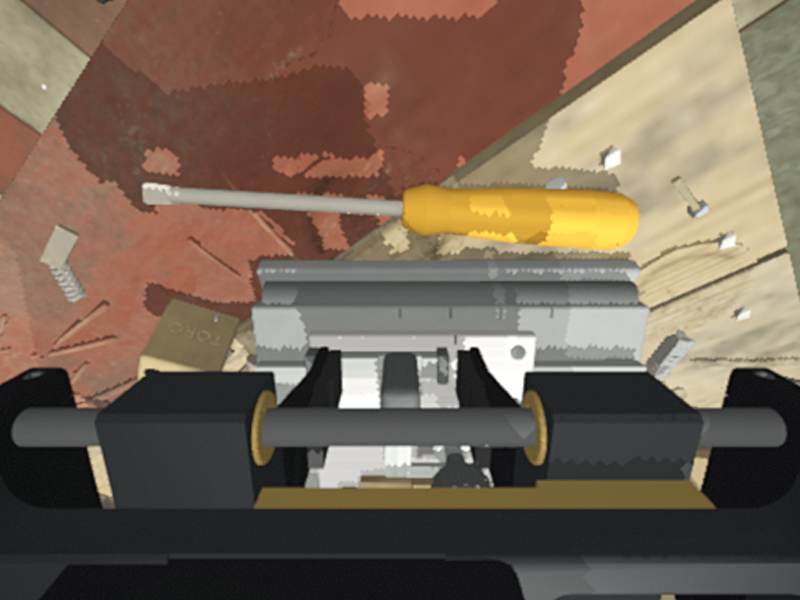

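View pics/s4.png

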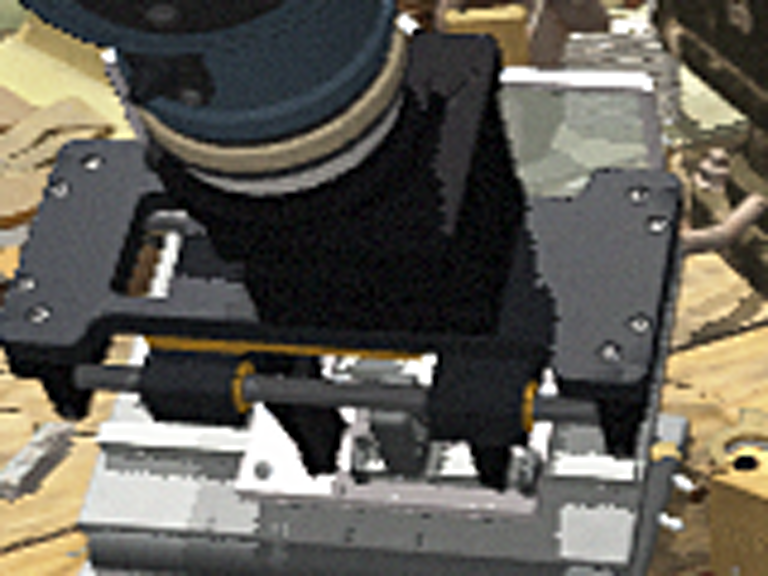

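Call:
carry_out:
  moves:
    - [0.05,0,0,-0.1,0,0,0]
    - [0.05,0,0,-0.1,0,0,0]
    - [0.05,0,0,-0.1,0,0,0]
    - [0.05,0,0,-0.1,0,0,0]
    - [0.05,0,0,-0.1,0,0,0]
    - [0.05,0,0,-0.1,0,0,0]
    - [0.05,0,0,-0.1,0,0,0]
  force: 15

```text
time: 4.55
position: [0.4821, 0.2244, 0.0831]
tool_rot: [0.771, 0.364, -0.224, -0.472]
ft_force: [0.2, 1.4, 1.3]
grip_width: 0.0167
```

```bash
python3 - <<'E'
from h import *
o=robot.get_obs();print(F.T@o["ft_force"],o["grip_width"],J(),o["joint_velocities"])
E
```

```text
[-0.0192  1.1836  1.4995] 0.016655529679211183 [-0.0405 -0.0248 -0.0044] [ 0.0008 -0.0018  0.0012 -0.0005  0.002   0.0014]
```

Call:
carry_out:
  moves:
    - [0.05,0,0,0,0,0,0]
    - [0.05,0,0,0,0,0,0]
    - [0.05,-0.5,0,0,0,0,0]
    - [0.05,-1.0,0,0,0,0,0]
    - [0.05,-1.5,0,0,0,0,0]
    - [0.05,-2.0,0,0,0,0,0]
    - [0.05,-2.2,0,0,0,0,0]
    - [0.05,-2.2,0,0,0,0,0]

```text
time: 5.35
position: [0.4674, 0.2064, 0.0832]
tool_rot: [0.771, 0.363, -0.225, -0.472]
ft_force: [-0.4, 0.9, -0.9]
grip_width: 0.0172
```

```bash
python3 - <<'E'
from h import *
o=robot.get_obs();print(F.T@o["ft_force"],o["grip_width"],J(),o["joint_velocities"])
E
```

```text
[-1.1751  0.4626 -0.44  ] 0.017168151326147865 [-0.0405 -0.0481 -0.0044] [ 0.004   0.0017 -0.0051  0.0108  0.0114 -0.0065]
```

```bash
python3 - <<'E'
from h import *
im=robot.camera("wrist");cv2.imwrite("pics/w4.png",cv2.resize(im[180:340,150:350,::-1],None,fx=3.7,fy=3.7,interpolation=cv2.INTER_CUBIC))
im=robot.camera("scene");cv2.imwrite("pics/s5.png",cv2.resize(im[125:245,100:260,::-1],None,fx=4.8,fy=4.8,interpolation=cv2.INTER_CUBIC))
for i in range(1):
    o=robot.get_obs();print(F.T@o["ft_force"],o["grip_width"])
E
```

```text
[ 0.3558 -0.0794  0.5998] 0.017108966899193098
```

View pics/w4.png

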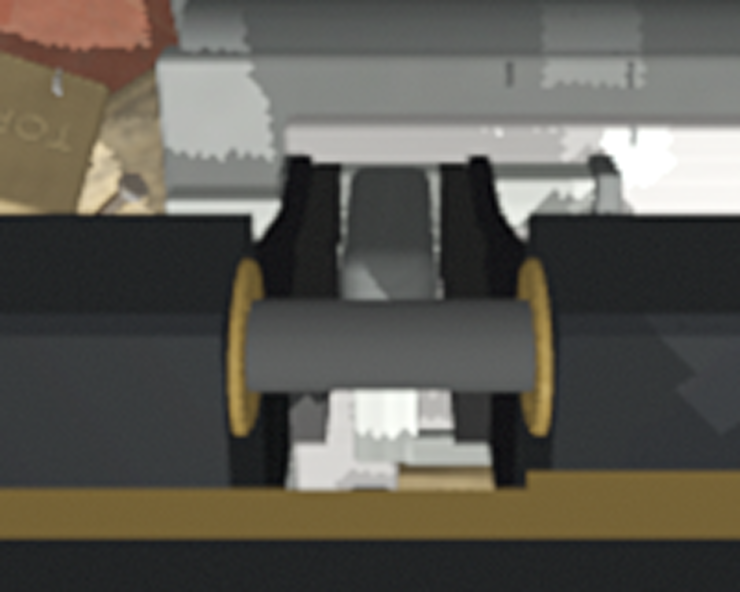

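View pics/s5.png

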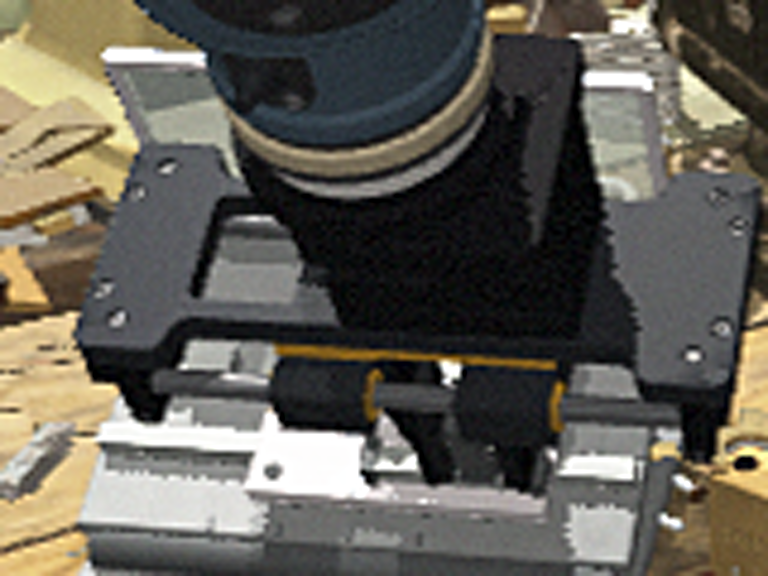

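Call:
carry_out:
  moves:
    - [0.05,-0.15,0,0,0,0,0]
    - [0.05,-0.3,0,0,0,0,0]
    - [0.05,-0.45,0,0,0,0,0]
    - [0.05,-0.45,0,0,0,0,0]

```text
time: 5.85
position: [0.4651, 0.2036, 0.0832]
tool_rot: [0.771, 0.364, -0.224, -0.472]
ft_force: [0.9, 2.2, 0.0]
grip_width: 0.0168
```

```bash
python3 - <<'E'
from h import *
o=robot.get_obs();print(F.T@o["ft_force"],o["grip_width"],J(),o["joint_velocities"])
E
```

```text
[-0.6193  2.3121  0.3221] 0.016847979279485094 [-0.0405 -0.0516 -0.0044] [ 0.003   0.0018 -0.0009  0.0072  0.0041 -0.0047]
```

Call:
carry_out:
  moves:
    - [0.05,-0.15,0,0,0,0,0]
    - [0.05,-0.3,0,0,0,0,0]
    - [0.05,-0.3,0,0,0,0,0]

```text
time: 6.15
position: [0.4646, 0.2029, 0.0833]
tool_rot: [0.77, 0.366, -0.223, -0.473]
ft_force: [3.6, 5.6, -2.5]
grip_width: 0.0172
```

```bash
python3 - <<'E'
from h import *
o=robot.get_obs();print(F.T@o["ft_force"],o["grip_width"],J(),o["joint_velocities"])
E
```

```text
[-1.8703  6.6121 -1.8639] 0.017229675909046234 [-0.0404 -0.0525 -0.0043] [-0.0003  0.0012 -0.0023  0.006   0.0045 -0.0054]
```

Call:
carry_out:
  moves:
    - [0.5,0,0,0,0,0,0]
    - [0.5,0,0,0,0,0,0]
    - [0.5,0,0,0,0,0,0]
    - [0.5,0,0,0,0,0,0]
    - [0.5,0.1,-1.5,0,0,0,0]
    - [0.5,0.3,-4,0,0,0,0]
    - [0.5,0.3,-7,0,0,0,0]
    - [0.5,0.3,-10,0,0,0,0]
    - [0.5,0.3,-10,0,0,0,0]
    - [0.5,0.3,-10,0,0,0,0]

```text
time: 7.15
position: [0.4298, 0.2324, 0.1726]
tool_rot: [0.771, 0.364, -0.224, -0.472]
ft_force: [-0.2, 0.4, 1.0]
grip_width: 0.0438
```

```bash
python3 - <<'E'
from h import *
o=robot.get_obs();print(F.T@o["ft_force"],o["grip_width"],J(),o["joint_velocities"])
im=robot.camera("wrist");np.save("w5.npy",np.r_[o["position"],o["tool_rot"]]);cv2.imwrite("pics/w5f.png",im[:,:,::-1]);cv2.imwrite("pics/w5.png",cv2.resize(im[110:270,150:350,::-1],None,fx=4,fy=3.7,interpolation=cv2.INTER_CUBIC)[:600,:800])
E
```

```text
[0.1268 0.1805 1.0823] 0.043843069556796635 [-0.0405 -0.0518  0.0961] [-0.0148  0.034   0.0062 -0.0014 -0.0028  0.0003]
```

View pics/w5.png

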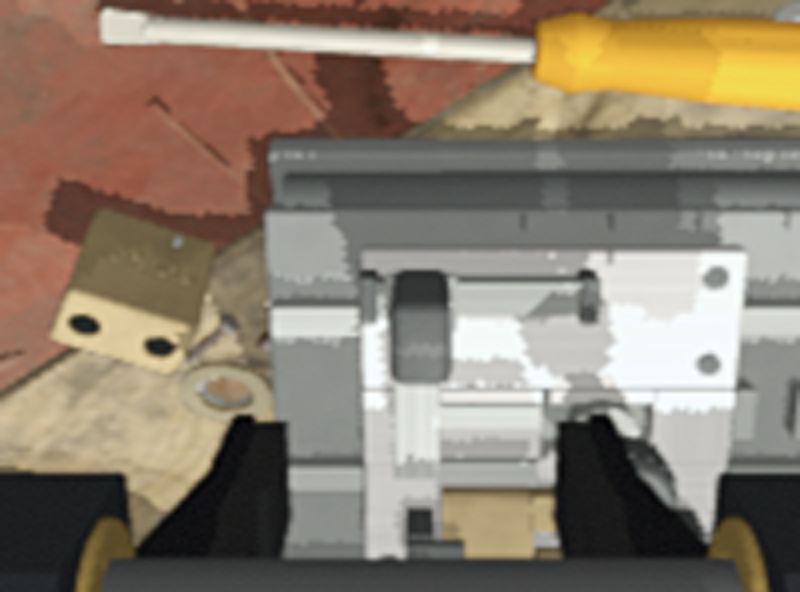

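```bash
python3 - <<'E'
from h import *
print(J(),to([0.001,-.003,.06]))
E
```

```text
[-0.0407 -0.0521  0.0953] [ 4.917  3.519 -4.173 -0.     0.001 -0.003]
```

Call:
carry_out:
  moves:
    - [0.55,2.5,1,-2.1,0,0,0]
    - [0.55,4.9,2,-4.2,0,0,0]
    - [0.55,4.9,3.5,-4.2,0,0,0]
    - [0.55,4.9,3.5,-4.2,0,0,0]
    - [0.55,4.9,3.5,-4.2,0,0,0]
    - [0.55,4.9,3.5,-4.2,0,0,0]

```text
time: 7.8
position: [0.5008, 0.236, 0.1593]
tool_rot: [0.771, 0.363, -0.225, -0.472]
ft_force: [-0.3, 0.4, -0.5]
grip_width: 0.0478
```

```bash
python3 - <<'E'
from h import *
im=robot.camera("wrist");cv2.imwrite("pics/w6.png",cv2.resize(im[150:310,150:350,::-1],None,fx=4,fy=3.7,interpolation=cv2.INTER_CUBIC)[:600,:800])
im=robot.camera("scene");cv2.imwrite("pics/s6.png",cv2.resize(im[105:245,100:260,::-1],None,fx=4.8,fy=4.2,interpolation=cv2.INTER_CUBIC))
o=robot.get_obs();print(F.T@o["ft_force"],o["grip_width"],J());print(to([0.001,-.003,.0]))
E
```

```text
[ 0.5606  0.009  -0.1385] 0.04782785250825775 [ 0.0008 -0.0032  0.0608]
[ 0.029  6.081 -0.022 -0.001  0.001 -0.002]
```

View pics/w6.png

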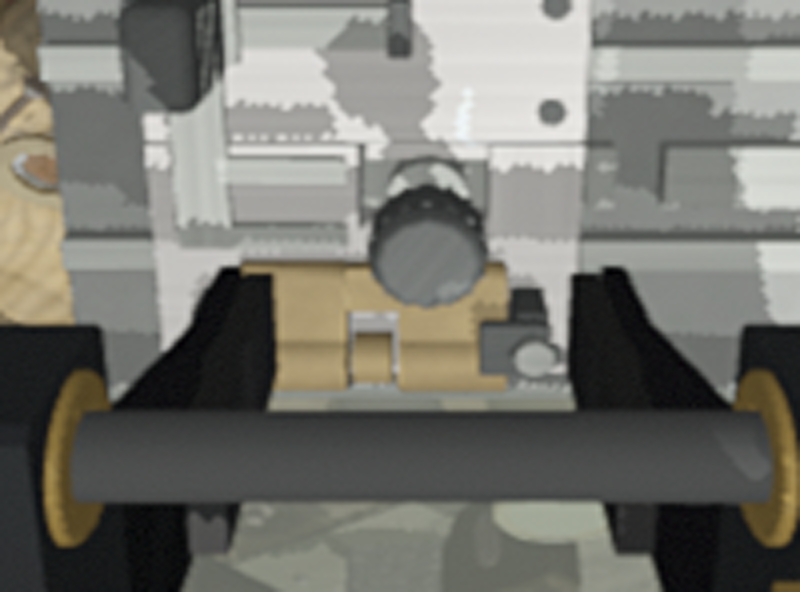

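View pics/s6.png

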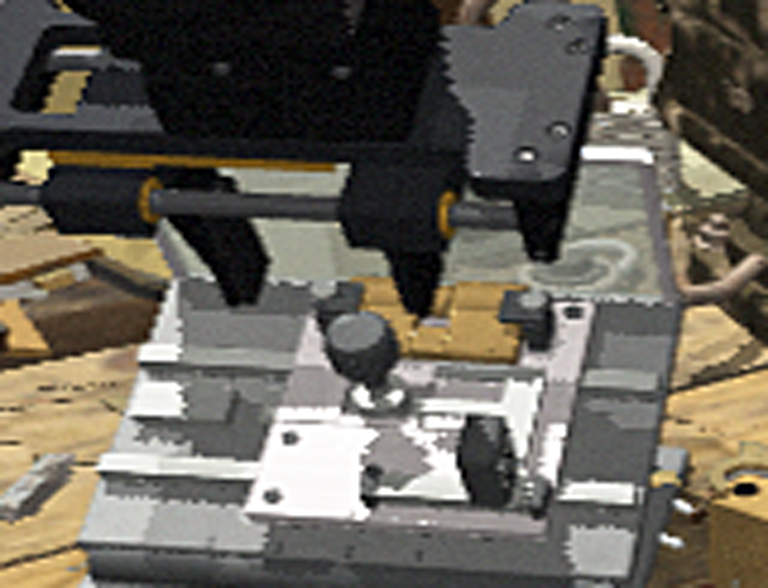

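Call:
carry_out:
  moves:
    - [0.55,0.05,2.5,0,0,0,0]
    - [0.55,0.05,4.5,0,0,0,0]
    - [0.55,0.05,5.5,0,0,0,0]
    - [0.55,0.05,6.0,0,0,0,0]
    - [0.55,0.05,6.0,0,0,0,0]
    - [0.55,0.05,6.0,0,0,0,0]

```text
time: 8.5
position: [0.5237, 0.22, 0.1072]
tool_rot: [0.771, 0.364, -0.224, -0.472]
ft_force: [-0.2, -0.3, 0.5]
grip_width: 0.0478
```

```bash
python3 - <<'E'
from h import *
im=robot.camera("scene");cv2.imwrite("pics/s7.png",cv2.resize(im[105:245,100:260,::-1],None,fx=4.8,fy=4.2,interpolation=cv2.INTER_CUBIC))
im=robot.camera("wrist");cv2.imwrite("pics/w7.png",cv2.resize(im[150:310,150:350,::-1],None,fx=4,fy=3.7,interpolation=cv2.INTER_CUBIC)[:600,:800])
o=robot.get_obs();print(F.T@o["ft_force"],o["grip_width"],J())
E
```

```text
[ 0.7068  1.2377 -0.1003] 0.047894749759794034 [ 0.0017 -0.0017  0.0013]
```

View pics/s7.png

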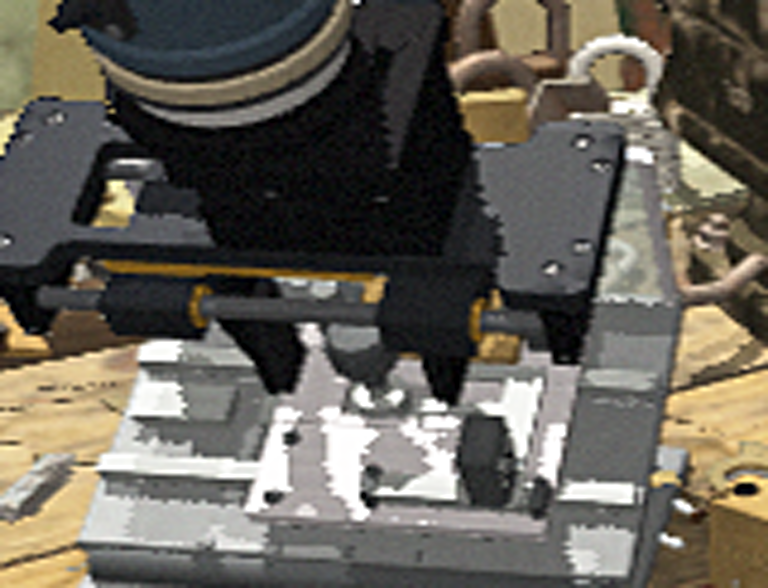

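View pics/w7.png

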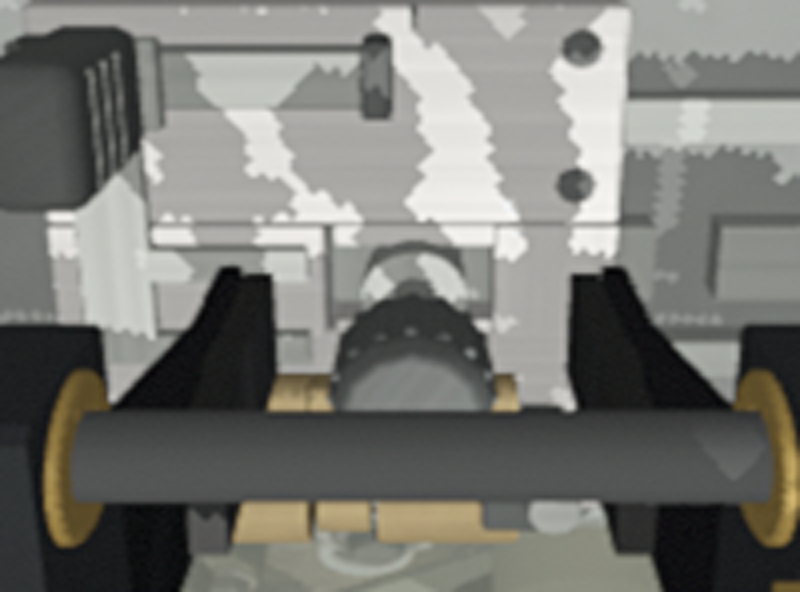

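Call:
carry_out:
  moves:
    - [0.1,-0.1,0,0,0,0,0]
    - [0.1,-0.1,0,0,0,0,0]
    - [0.1,-0.1,0,0,0,0,0]
    - [0.1,-0.1,0,0,0,0,0]
    - [0.1,-0.1,0,0,0,0,0]
    - [0.1,-0.1,0,0,0,0,0]
    - [0.1,-0.1,0,0,0,0,0]
  force: 40

```text
time: 9.3
position: [0.5231, 0.219, 0.1067]
tool_rot: [0.771, 0.364, -0.224, -0.472]
ft_force: [-0.6, 0.1, 0.2]
grip_width: 0.0214
```

```bash
python3 - <<'E'
from h import *
o=robot.get_obs();print(F.T@o["ft_force"],o["grip_width"],J())
E
```

```text
[-0.3942 -0.2663  0.4416] 0.021419979523737896 [ 0.0015 -0.003   0.0007]
```

Call:
carry_out:
  moves:
    - [0.1,0,-0.3,0,0,0,0]
    - [0.1,0,-0.6,0,0,0,0]
    - [0.1,0,-0.9,0,0,0,0]
    - [0.1,0,-1.0,0,0,0,0]
    - [0.1,0,-1.0,0,0,0,0]

```text
time: 9.8
position: [0.5196, 0.2218, 0.1154]
tool_rot: [0.771, 0.364, -0.224, -0.472]
ft_force: [5.1, -1.7, -7.9]
grip_width: 0.0211
```

```bash
python3 - <<'E'
from h import *
o=robot.get_obs();print(F.T@o["ft_force"],o["grip_width"],J())
im=robot.camera("wrist");cv2.imwrite("pics/w8.png",cv2.resize(im[150:310,150:350,::-1],None,fx=4,fy=3.7,interpolation=cv2.INTER_CUBIC)[:600,:800])
im=robot.camera("scene");cv2.imwrite("pics/s8.png",cv2.resize(im[105:245,100:260,::-1],None,fx=4.8,fy=4.2,interpolation=cv2.INTER_CUBIC))
E
```

```text
[ 0.906   1.9026 -9.3551] 0.02113087656337356 [ 0.0015 -0.003   0.0104]
```

View pics/w8.png

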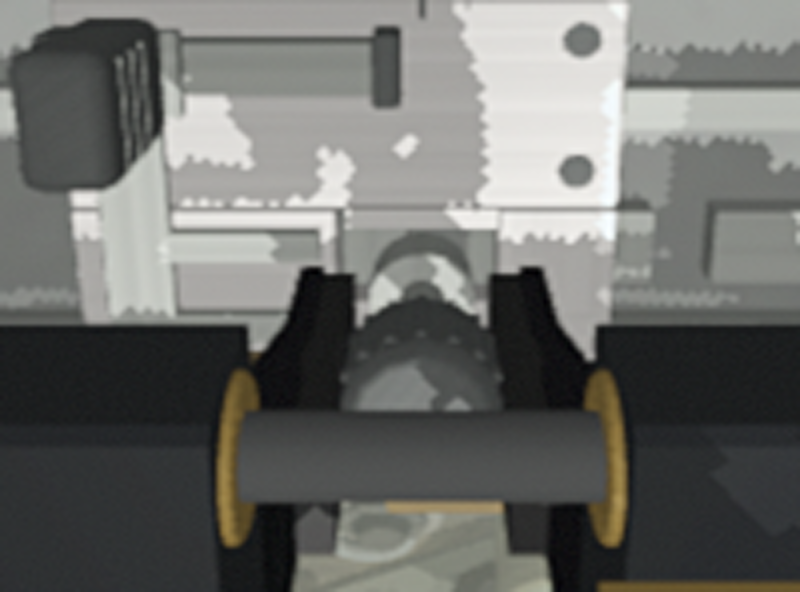

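View pics/s8.png

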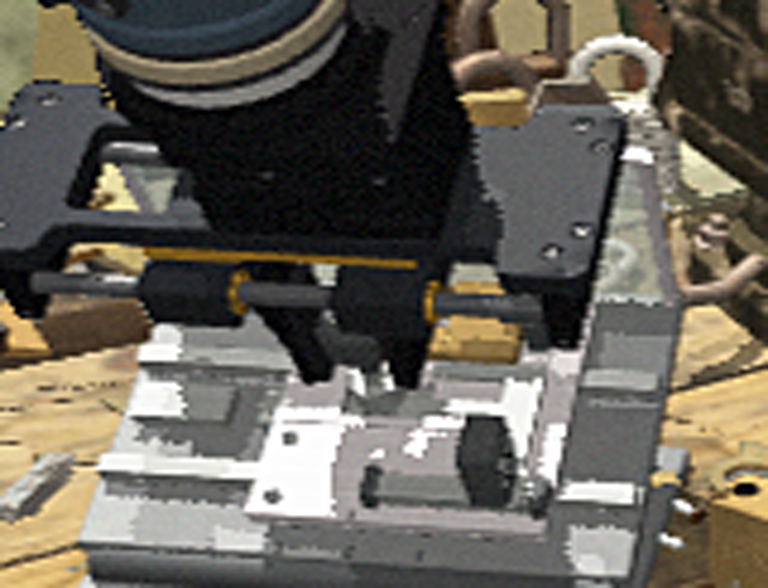

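Call:
carry_out:
  moves:
    - [0.1,0.4,0,0,0,0,0]
    - [0.1,0.9,0,0,0,0,0]
    - [0.1,1.4,0,0,0,0,0]
    - [0.1,1.9,0,0,0,0,0]
    - [0.1,2.4,0,0,0,0,0]
    - [0.1,2.6,0,0,0,0,0]
    - [0.1,2.6,0,0,0,0,0]
    - [0.1,2.6,0,0,0,0,0]

```text
time: 10.7
position: [0.5352, 0.2406, 0.1149]
tool_rot: [0.771, 0.363, -0.225, -0.472]
ft_force: [4.4, -4.9, -7.9]
grip_width: 0.0214
```

```bash
python3 - <<'E'
from h import *
o=robot.get_obs();print(F.T@o["ft_force"],o["grip_width"],J())
im=robot.camera("wrist");cv2.imwrite("pics/w9.png",cv2.resize(im[150:310,150:350,::-1],None,fx=4,fy=3.7,interpolation=cv2.INTER_CUBIC)[:600,:800])
E
```

```text
[  2.192   -0.9503 -10.0113] 0.021386179505754978 [0.0014 0.0214 0.0099]
```

View pics/w9.png

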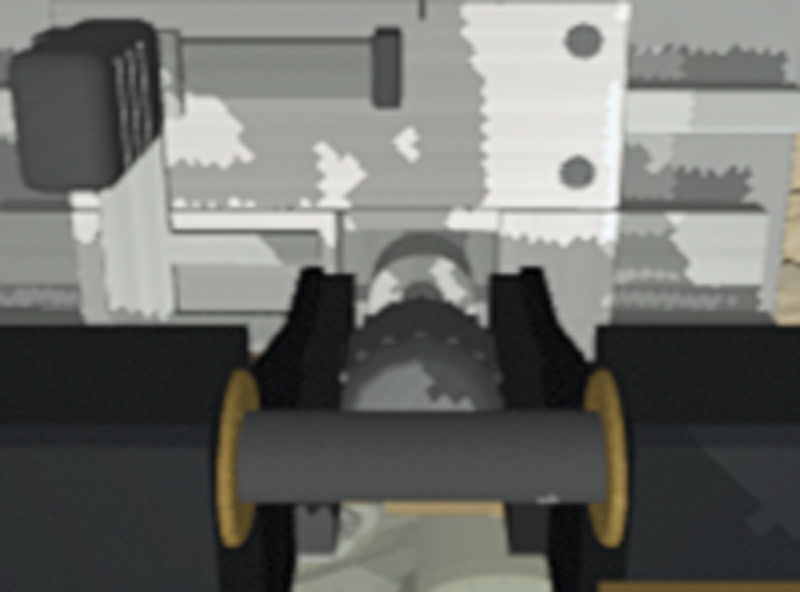

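Call:
carry_out:
  moves:
    - [0.1,0.15,0,0,0,0,0]
    - [0.1,0.2,0,0,0,0,0]
    - [0.1,0.2,0.3,0,0,0,0]
    - [0.1,0.2,0.6,0,0,0,0]
    - [0.1,0.2,0.9,0,0,0,0]
    - [0.1,0.2,1.0,0,0,0,0]
    - [0.1,0.2,1.0,0,0,0,0]

```text
time: 11.45
position: [0.5404, 0.2402, 0.1067]
tool_rot: [0.771, 0.364, -0.224, -0.472]
ft_force: [1.3, -3.6, -2.6]
grip_width: 0.0213
```

```bash
python3 - <<'E'
from h import *
o=robot.get_obs();print(F.T@o["ft_force"],o["grip_width"],J())
E
```

```text
[ 1.7587 -1.9845 -3.8188] 0.02132158420238735 [0.0014 0.0244 0.0007]
```

Call:
carry_out:
  moves:
    - [0.1,0,0.1,0,0,0,0]
    - [0.1,0,0.1,0,0,0,0]
    - [0.5,0,0.1,0,0,0,0]
    - [0.5,0,0.1,0,0,0,0]
    - [0.5,0,0.1,0,0,0,0]
    - [0.5,0,0.1,0,0,0,0]
    - [0.5,0,-2.0,0,0,0,0]
    - [0.5,0,-5,0,0,0,0]
    - [0.5,-2.5,-8,2,0,0,0]
    - [0.5,-4.9,-8,4.2,0,0,0]
    - [0.5,-4.9,-8,4.2,0,0,0]
    - [0.5,-4.9,-8,4.2,0,0,0]
    - [0.5,-4.9,-8,4.2,0,0,0]

```text
time: 12.75
position: [0.4542, 0.2501, 0.159]
tool_rot: [0.771, 0.365, -0.223, -0.472]
ft_force: [-0.1, -0.4, 0.8]
grip_width: 0.0437
```

```bash
python3 - <<'E'
from h import *
o=robot.get_obs();print(F.T@o["ft_force"],o["grip_width"],J())
np.save("w10.npy",np.r_[o["position"],o["tool_rot"]])
im=robot.camera("wrist");cv2.imwrite("pics/w10f.png",im[:,:,::-1]);cv2.imwrite("pics/w10.png",cv2.resize(im[120:280,150:350,::-1],None,fx=4,fy=3.7,interpolation=cv2.INTER_CUBIC)[:600,:800])
im=robot.camera("scene");cv2.imwrite("pics/s10f.png",im[:,:,::-1]);cv2.imwrite("pics/s10.png",cv2.resize(im[105:245,100:260,::-1],None,fx=4.8,fy=4.2,interpolation=cv2.INTER_CUBIC))
E
```

```text
[ 0.5127 -0.4346  0.6182] 0.043717404639842146 [-0.0398 -0.0226  0.0804]
```

View pics/w10.png

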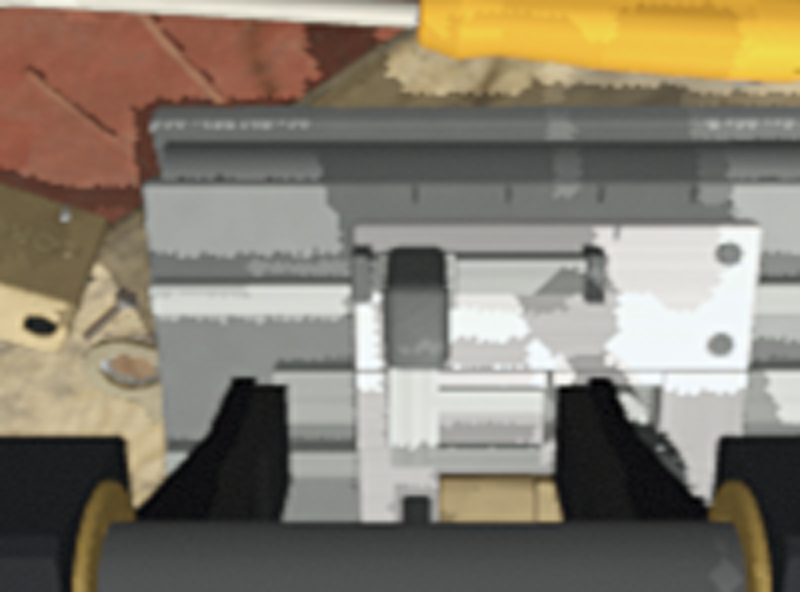

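View pics/s10.png

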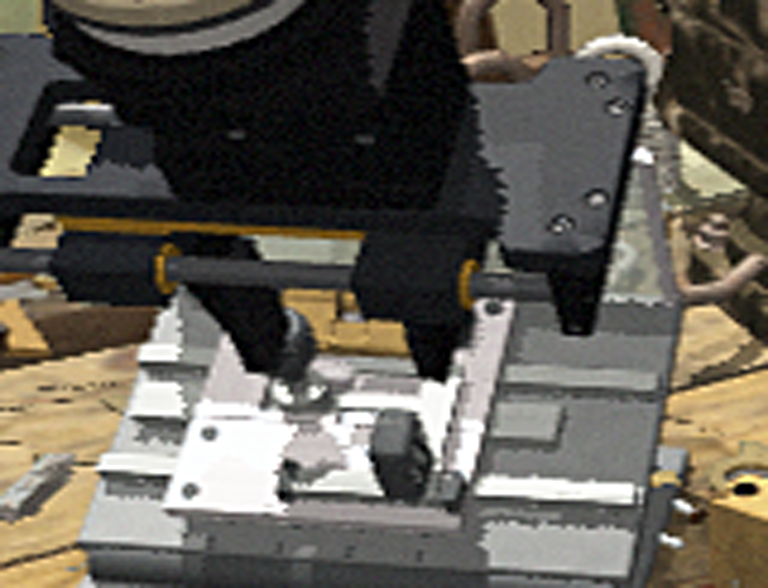

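```bash
python3 - <<'E'
from h import *
print(J(),to([-.0405,-.0245,-.004]))
E
```

```text
[-0.0397 -0.0228  0.0802] [-0.166  8.425  0.079  0.    -0.    -0.001]
```

Call:
carry_out:
  moves:
    - [0.55,-0.2,2.5,0.1,0,0,0]
    - [0.55,-0.2,5.0,0.1,0,0,0]
    - [0.55,-0.2,7.0,0.1,0,0,0]
    - [0.55,-0.2,8.0,0.1,0,0,0]
    - [0.55,-0.2,8.4,0.1,0,0,0]
    - [0.55,-0.2,8.4,0.1,0,0,0]
    - [0.55,-0.2,8.4,0.1,0,0,0]
    - [0.05,-0.2,8.4,0.1,0,0,0]
    - [0.05,-0.2,8.4,0.1,0,0,0]
    - [0.05,-0.2,8.4,0.1,0,0,0]
    - [0.05,-0.2,8.4,0.1,0,0,0]
    - [0.05,-0.2,8.4,0.1,0,0,0]
    - [0.05,-0.2,8.4,0.1,0,0,0]
    - [0.05,-0.2,8.4,0.1,0,0,0]
    - [0.05,-0.2,8.4,0.1,0,0,0]
  force: 15

```text
time: 14.35
position: [0.4807, 0.225, 0.0841]
tool_rot: [0.771, 0.365, -0.224, -0.472]
ft_force: [-1.2, 3.1, 5.8]
grip_width: 0.0138
```

```bash
python3 - <<'E'
from h import *
o=robot.get_obs();print(F.T@o["ft_force"],o["grip_width"],J())
E
```

```text
[0.06   1.6625 6.4467] 0.01384720667154863 [-0.0414 -0.0252 -0.0029]
```

```bash
python3 - <<'E'
from h import *
im=robot.camera("wrist");cv2.imwrite("pics/w11.png",cv2.resize(im[180:340,150:350,::-1],None,fx=3.7,fy=3.7,interpolation=cv2.INTER_CUBIC))
im=robot.camera("scene");cv2.imwrite("pics/s11.png",cv2.resize(im[105:245,100:260,::-1],None,fx=4.8,fy=4.2,interpolation=cv2.INTER_CUBIC))
o=robot.get_obs();print(F.T@o["ft_force"],o["grip_width"],J())
E
```

```text
[-0.5207  0.9193  6.3742] 0.013899796411130936 [-0.0413 -0.0252 -0.0029]
```

View pics/w11.png

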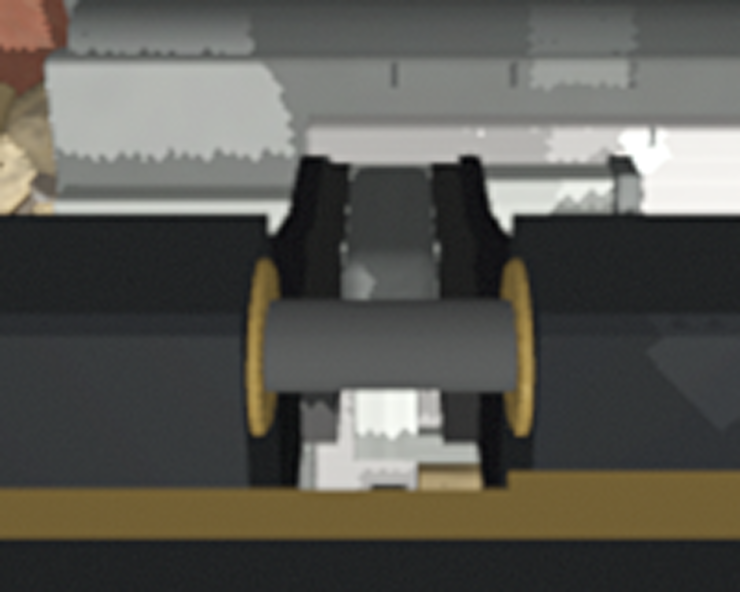

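View pics/s11.png

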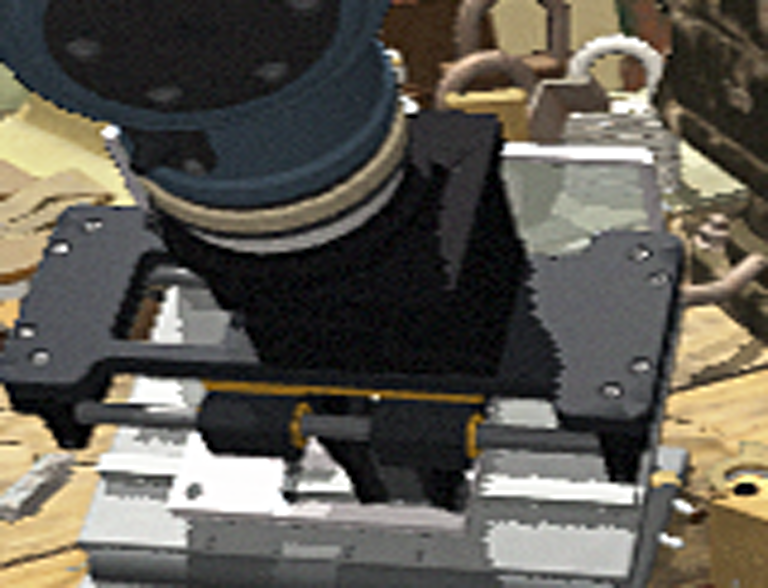

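```bash
python3 - <<'E'
from h import *
def mk(f):
    w=np.load(f);return (w[:3],w[3:])
def onp(pose,px,h):
    o,d=ray("wrist",px,pose);o=F.T@(o-K);d=F.T@d;return o+d*(h-o[2])/d[2]
p1,p5,p10=mk("w1.npy"),mk("w5.npy"),mk("w10.npy")
c1=lambda c:(175+c[0]/4.8,120+c[1]/4.8)
c5=lambda c:(150+c[0]/4,110+c[1]/3.7)
c10=lambda c:(150+c[0]/4,120+c[1]/3.7)
for n,p,c,tl,tr,pl,pr,post,post2 in [("w1",p1,c1,(256,240),(318,240),(128,155),(549,155),(374,200),(134,200)),("w5",p5,c5,(392,340),(449,340),(362,252),(747,252),(588,297),(370,297)),("w10",p10,c10,(386,320),(446,320),(355,228),(760,228),(595,275),(362,275))]:
    t=(onp(p,c(tl),.0045)+onp(p,c(tr),.0045))/2
    a=onp(p,c(pl),-.03);b=onp(p,c(pr),-.03);q=onp(p,c(post),-.022);q2=onp(p,c(post2),-.022)
    print(n,"tab",t,"plate",a[1],b[1],"tab-plate mid",t[1]-(a[1]+b[1])/2,"posts",q[1]-t[1],q2[1]-t[1])
E
```

```text
w1 tab [-0.0391 -0.0241  0.0045] plate -0.06352331466247164 0.034831152071116624 tab-plate mid -0.009790936643735402 posts 0.018111026559444562 -0.03707677911681496
w5 tab [-0.0397 -0.0524  0.0045] plate -0.06736887204348256 0.030662790771560332 tab-plate mid -0.03407759050968029 posts 0.041933947742609286 -0.012678720595342821
w10 tab [-0.0403 -0.0242  0.0045] plate -0.03894910100172073 0.0585960175829269 tab-plate mid -0.033977538754249026 posts 0.0422665366172881 -0.012868547254414643
```

Call:
carry_out:
  moves:
    - [0.35,0,-0.3,-0.1,0,0,0]
    - [0.35,0,-0.3,-0.1,0,0,0]
    - [0.35,0,-0.3,-0.1,0,0,0]
    - [0.05,0,-0.3,-0.1,0,0,0]
    - [0.05,0,-0.3,-0.1,0,0,0]
    - [0.05,0,-0.3,-0.1,0,0,0]
    - [0.05,0,-0.3,-0.1,0,0,0]
    - [0.05,0,-0.3,-0.1,0,0,0]
    - [0.05,0,-0.3,-0.1,0,0,0]

```text
time: 15.35
position: [0.4801, 0.2248, 0.0866]
tool_rot: [0.771, 0.364, -0.224, -0.472]
ft_force: [1.6, 0.7, -2.3]
grip_width: 0.0136
```

```bash
python3 - <<'E'
from h import *
o=robot.get_obs();print(F.T@o["ft_force"],o["grip_width"],J())
E
```

```text
[-0.3778  1.586  -2.426 ] 0.013633767625599104 [-0.0405 -0.0257 -0.0005]
```

Call:
carry_out:
  moves:
    - [0.05,0.5,0,0,0,0,0]
    - [0.05,1.0,0,0,0,0,0]
    - [0.05,1.5,0,0,0,0,0]
    - [0.05,2.0,0,0,0,0,0]
    - [0.05,2.5,0,0,0,0,0]
    - [0.05,2.7,0,0,0,0,0]
    - [0.05,2.7,0,0,0,0,0]

```text
time: 16.05
position: [0.4974, 0.246, 0.0866]
tool_rot: [0.771, 0.365, -0.224, -0.472]
ft_force: [0.1, -0.6, -2.5]
grip_width: 0.0139
```

```bash
python3 - <<'E'
from h import *
o=robot.get_obs();print(F.T@o["ft_force"],o["grip_width"],J())
E
```

```text
[-0.7274 -0.4487 -2.4026] 0.013936530287633352 [-0.0406  0.0016 -0.0005]
```

Call:
carry_out:
  moves:
    - [0.05,0.15,0,0,0,0,0]
    - [0.05,0.3,0,0,0,0,0]
    - [0.05,0.45,0,0,0,0,0]
    - [0.05,0.5,0,0,0,0,0]
    - [0.05,0.5,0,0,0,0,0]

```text
time: 16.55
position: [0.5001, 0.2494, 0.0866]
tool_rot: [0.771, 0.364, -0.224, -0.472]
ft_force: [-1.1, -2.8, -2.0]
grip_width: 0.0138
```

```bash
python3 - <<'E'
from h import *
o=robot.get_obs();print(F.T@o["ft_force"],o["grip_width"],J())
E
```

```text
[-0.1049 -2.8357 -2.1915] 0.01375468740054357 [-0.0407  0.0059 -0.0005]
```

Call:
carry_out:
  moves:
    - [0.05,0.15,0,0,0,0,0]
    - [0.05,0.3,0,0,0,0,0]
    - [0.05,0.3,0,0,0,0,0]
    - [0.05,0.3,0,0,0,0,0]

```text
time: 16.95
position: [0.5013, 0.2508, 0.0865]
tool_rot: [0.771, 0.363, -0.225, -0.472]
ft_force: [-2.5, -4.8, -0.2]
grip_width: 0.014
```

```bash
python3 - <<'E'
from h import *
o=robot.get_obs();print(F.T@o["ft_force"],o["grip_width"],J())
E
```

```text
[ 0.8564 -5.2855 -0.6548] 0.014039473577324341 [-0.0407  0.0077 -0.0005]
```

Call:
carry_out:
  moves:
    - [0.05,0.2,0,0,0,0,0]
    - [0.05,0.2,0,0,0,0,0]
    - [0.05,0.2,0,0,0,0,0]

```text
time: 17.25
position: [0.5014, 0.2511, 0.0865]
tool_rot: [0.772, 0.362, -0.226, -0.471]
ft_force: [-4.3, -6.1, 1.6]
grip_width: 0.0138
```

```bash
python3 - <<'E'
from h import *
o=robot.get_obs();print(F.T@o["ft_force"],o["grip_width"],J())
E
```

```text
[ 1.2052 -7.4024  1.2154] 0.013757036245912105 [-0.0407  0.0081 -0.0005]
```

Call:
carry_out:
  moves:
    - [0.5,0,0,0,0,0,0]
    - [0.5,0,0,0,0,0,0]
    - [0.5,0,0,0,0,0,0]
    - [0.5,0,0,0,0,0,0]
    - [0.5,-0.2,-2,0,0,0,0]
    - [0.5,-0.3,-5,0,0,0,0]
    - [0.5,-0.3,-9,0,0,0,0]
    - [0.5,-0.3,-13,0,0,0,0]
    - [0.5,-0.3,-14,-2,0,0,0]
    - [0.5,-0.3,-14,-2,0,0,0]
    - [0.5,-0.3,-14,-2,0,0,0]
    - [0.5,-0.3,-14,-2,0,0,0]

```text
time: 18.45
position: [0.4656, 0.2796, 0.219]
tool_rot: [0.771, 0.363, -0.225, -0.472]
ft_force: [-0.1, 0.2, -0.4]
grip_width: 0.0431
```

```bash
python3 - <<'E'
from h import *
o=robot.get_obs();print(F.T@o["ft_force"],o["grip_width"],J())
np.save("w12.npy",np.r_[o["position"],o["tool_rot"]])
im=robot.camera("wrist");cv2.imwrite("pics/w12f.png",im[:,:,::-1]);cv2.imwrite("pics/w12.png",cv2.resize(im[120:245,175:340,::-1],None,fx=4.8,fy=4.8,interpolation=cv2.INTER_CUBIC)[:600,:800])
im=robot.camera("scene");cv2.imwrite("pics/s12.png",cv2.resize(im[105:245,100:260,::-1],None,fx=4.8,fy=4.2,interpolation=cv2.INTER_CUBIC))
E
```

```text
[-0.3868  0.0586 -0.2785] 0.043124341011194764 [-0.0214  0.0074  0.1384]
```

View pics/w12.png

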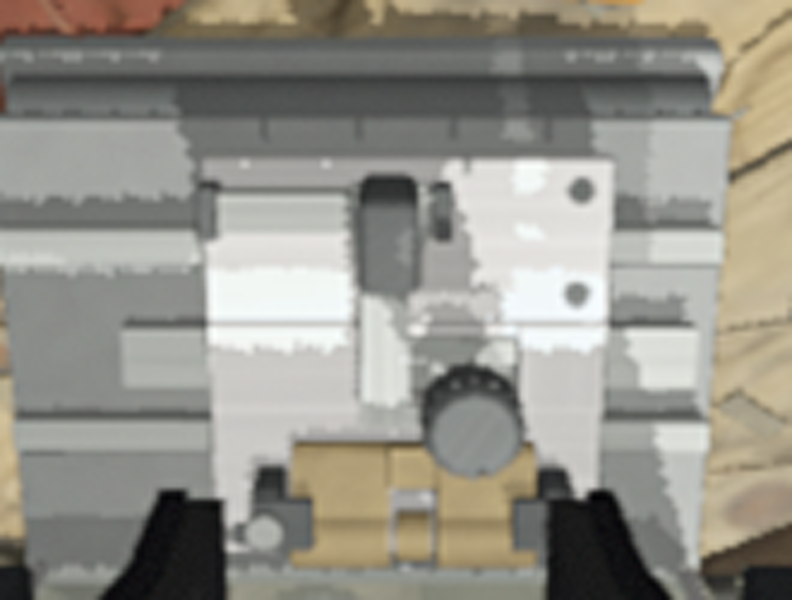

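View pics/s12.png

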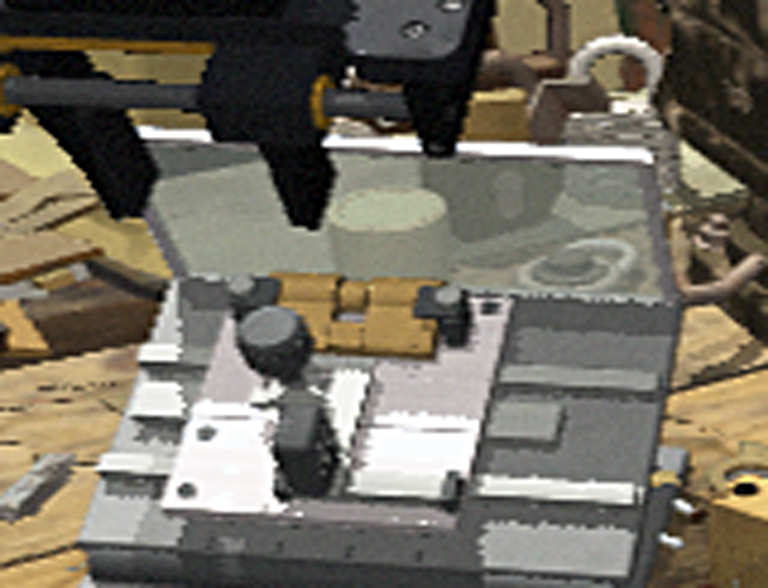

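```bash
python3 - <<'E'
from h import *
w=np.load("w12.npy");p=(w[:3],w[3:])
def onp(c,h):
    o,d=ray("wrist",(175+c[0]/4.8,120+c[1]/4.8),p);o=F.T@(o-K);d=F.T@d;return o+d*(h-o[2])/d[2]
t=(onp((359,240),.0045)+onp((418,240),.0045))/2;a=onp((203,160),-.03);b=onp((613,160),-.03)
k=onp((474,436),.009)
print(t,a[1],b[1],t[1]-(a[1]+b[1])/2,onp((441,212),-.022)[1]-t[1],onp((208,212),-.022)[1]-t[1],"knob",k,k[1]-t[1])
E
```

```text
[-0.041   0.0072  0.0045] -0.03724613043330204 0.060759655990911106 -0.004588131726540996 0.012354440730722466 -0.04258405291700183 knob [0.0027 0.0263 0.009 ] 0.019148745779784072
```

```bash
python3 - <<'E'
from h import *
im=robot.camera("scene")[:,:,::-1];a=cv2.imread("pics/scene0.png")
for n,(y0,y1,x0,x1) in dict(screw=(245,282,110,255),brass=(212,252,243,278),box=(180,235,345,395)).items():
    print(n,np.abs(im[y0:y1,x0:x1].astype(int)-a[y0:y1,x0:x1]).mean())
hs=lambda i:cv2.inRange(cv2.cvtColor(np.ascontiguousarray(i),cv2.COLOR_BGR2HSV),(12,200,150),(25,255,255))[245:282,110:255]
for i in(im,a):
    m=cv2.moments(hs(i),True);print(m["m10"]/m["m00"],m["m01"]/m["m00"],m["m00"])
o=robot.get_obs();print(o["time"],F.T@o["ft_force"]);robot.hand_in()
E
```

```text
screw 10.37340789064927
brass 11.769285714285715
box 14.606787878787879
36.56752873563219 13.739942528735632 696.0
36.865921787709496 12.935754189944134 716.0
18.6 [-0.5964  0.0429  0.0423]
the job is handed in; nothing more can be done
```

The job is done and handed in at 18.6 s; no verdict was reported. I slid the lock grip right to its end stop, pulled the index knob about 9.7 mm, moved the carriage one notch left and let the pin back in. I then slid the lock grip left to its end stop and moved the gripper clear.

**Final checks (wrist camera and force readings)**
- **Lock slide:** the grip ended 19.1 mm from the knob's axis, which is the locked distance. It travelled about 29.9 mm on the return, so it had been at the right end stop before the knob was pulled.
- **Pin:** the knob came back to the same height as before the pull. The slide also went fully to locked, which it can only do with the pin fully home.
- **Carriage:** it stands about 26 mm left of where it started. I read that as the 0.024 notch, near the left end of its ±2.5 mm play.
- **Forces:** the highest I read was about 10 N.

**Readings that disagreed**
- On the first grasp of the lock grip the fingers read 17 mm instead of 14. They were probably gripping the slide's base.
- On the second grasp there was about 6 N of upward force, so I raised the gripper 3 mm and regripped.
- The final picture put the knob about 1 mm off in the up-slope direction, which I took as measurement error.

**Screwdriver, brass block and box**
- I never moved the gripper near the screwdriver, the brass block or the box.
- The before-and-after picture comparison was muddied: all three areas differ by 10–15 grey levels, which I put down to the arm's changed shadows without confirming it.
- The screwdriver handle's outline stayed within 1 pixel. I did not measure the positions of the block or the box separately.

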